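# Set out the injection vials by height

## Robot

A 6-joint arm with a two-finger parallel gripper is mounted at the origin on the work surface. World frame = base frame: x ahead of the robot, y to its left, z up, the work surface at z = 0. Lengths are in m, angles in degrees, forces in N, time in s.
With the tool pointing down it reaches from about 0.35 to 0.875 m from the base axis. Payload 4.2 kg.
Tool frame: the origin (TCP) lies midway between the tips of the shut fingers; the grasp point (between the pads) lies 19 mm behind it (r.pinch_z is the distance from the TCP to the grasp point, in m); z points along the fingers, y is the line along which they close (so a half turn about z gives the same grasp; the last joint's range is limited). The gripper opens to 87 mm and grips with 3 to 60 N. Pads are 19 mm wide; open, the fingers measure 117 mm over their backs; the gripper's body (75 mm by 190 mm) begins 51 mm behind the grasp point.
Start: joints at [-49.526, 22.042, 0.453, 0, -68.411, -14.817], TCP at [0.271, -0.563, 0.202] pointing down, gripper open.
Joint ranges: [-179.83, 179.83], [-69.29, 118.12], [-61.27, 80.66], [-181.25, 117.63], [-171.15, -9.14], [-177.46, 177.46]. Speed limits (degrees/s): [159.86, 159.86, 180, 180, 180, 180].

## Interface

Orientations are given as a 3x3 rotation matrix whose columns are the frame's x, y, z axes.
In Python, from station import r, imaging, models gives the robot as it stands. The module is installed in compiled form; this text tells all that it offers.
- The arm moves only by the tool apply_moves, never from a script. Its argument "moves" is a list of rows, each a list of 2 entries, a list of its own where there are three numbers: the shift along the tool's x, y, z in m, then the turn about the tool's z in degrees. A call has 1 to 5 rows; each row shifts and turns the commanded pose from where the row before left it, along the tool's axes as they then stand; what a row does not reach is not made up. A row lasts 1/12 s, in which the tool goes at most 41.7 mm and 7.16 degrees, less where a joint would pass 70% of its speed; a pose out of reach is approached as far as the arm can. A call is refused whole if a number of a shift passes 0.0417 or a number of a turn 7.16, either way. A call with a gripper value outside its range is refused whole. "hand" is the finger opening in m, from 0 to 0.087, set as the call begins (left out, the last holds). The fingers move at their own pace and stop on an object; the grip force is fixed at half the most. Time passes only in rows, so rows that do not move let the fingers close. It gives the time, the measured TCP pose, the force, the opening and the grip force at its end, in the units of the state.
- r.sense(): the state, without advancing time (a new reading comes with each control period).
- imaging.capture(name): name is "scene" or "top" or "wrist"; returns a dict with "frame" (384x512x3 uint8, blue, green, red), "intrinsics" (3x3 intrinsics, pixels), "eye" and "orientation" of the camera in the world. Camera axes: x right, y down, z forward; pixel columns grow to the right and rows downward; lengths in m; the calibration is good to about 2 mm. A picture is of the moment at which its call begins. There is no depth.
- r.finish_job(): hands the job in; it is judged then, once.
Trained networks look in a picture, given as the dict that the camera call returned (one of the last four; its "shot" number tells which), for a name from the list of things; names that differ only in an ending like _2 or _b are one class to them, and where a whole thing is asked for, a point or a joint stands for the part that bears it (a point fixed in the world has none). Each returns a list of dicts, best first, with "confidence" (0 to 1); they miss things now and then, are a little off and sometimes report something else, mostly with a low value. They report only what shows in the picture. A call takes as long as a camera call. They do not tell look-alikes from the thing itself.
- models.cut_out(picture, target): "region" (384x512 bool, what is visible of it) and "extent" ([left, top, width, height] as shares, 0 to 1, of the picture: columns of its width, rows of its height, round what is visible of it).
- models.place_of(picture, target): "at" ([column, row] as shares, 0 to 1, of the picture: columns of its width, rows of its height: a listed point, or the origin of a listed thing).
The state is a dict: "time_s": time; "joints": joint angles; "joint_velocities": joint speeds; "effort": joint torques, N m; "tcp_pos": TCP position; "ee_rot": TCP orientation; "wrist_force": force on the tool from outside, world axes, zero at the start; "moment": the same for the moment, N m; "gripper_width": opening from 0.0 (shut) to 1.0 (fully open); "gripper_force": force on a finger pad.
Only numpy, scipy, OpenCV 4.12 (cv2) and the standard library are available. Lean on these libraries where they do the work, as an engineer would, in place of code of your own. Each camera call takes 0.05 s, during which the arm holds its last target. There are 200 camera calls.

## Task

Set the four injection vials out on the steel tray in order of height, one standing upright at the centre of each pad, with the shortest on the pad next to the red end block and the tallest at the white end. The vials are glass, so set each one down gently rather than dropping it, and leave the black dropper bottle among them standing where it is.

Things in the scene. Friction and masses are not known exactly. Their poses are not given: they have to be found in the camera images.
- vial_red: The small clear vial with a red cap and red stripe on its label, the shortest of the four: glass, a plain cylinder with a narrow neck. Origin at the centre of its underside, z up. Body 26 mm in diameter, 46 mm high overall, sides straight up to 30 mm. Starts standing on the table; about 35 g, give or take a quarter.
- vial_white: The amber vial with a white cap and white stripe on its label, the second shortest of the four: glass, a plain cylinder with a narrow neck. Origin at the centre of its underside, z up. Body 34 mm in diameter, 60 mm high overall, sides straight up to 39 mm. Starts standing on the table; about 65 g, give or take a quarter.
- vial_blue: The clear vial with a blue cap and blue stripe on its label, the second tallest of the four: glass, a plain cylinder with a narrow neck. Origin at the centre of its underside, z up. Body 43 mm in diameter, 74 mm high overall, sides straight up to 48 mm. Starts standing on the table; about 120 g, give or take a quarter.
- vial_yellow: The large amber vial with a yellow cap and yellow stripe on its label, the tallest of the four: glass, a plain cylinder with a narrow neck. Origin at the centre of its underside, z up. Body 52 mm in diameter, 92 mm high overall, sides straight up to 60 mm. Starts standing on the table; about 210 g, give or take a quarter.
- pad1: Fixed round dark teal pad, 64 mm across and 4 mm thick, with a small white dot at its centre, on a flat steel tray (6 mm thick, 104 x 384 mm); the end of the row on the robot's right (lowest y). The four pads form a straight row, 80 mm apart, roughly along y. Origin at the centre of the pad's underside; its top is 4 mm higher, 10 mm above the table.
- pad2: Fixed round dark teal pad, 64 mm across and 4 mm thick, with a small white dot at its centre, on a flat steel tray (6 mm thick, 104 x 384 mm); second from the robot's right. The four pads form a straight row, 80 mm apart, roughly along y. Origin at the centre of the pad's underside; its top is 4 mm higher, 10 mm above the table.
- pad3: Fixed round dark teal pad, 64 mm across and 4 mm thick, with a small white dot at its centre, on a flat steel tray (6 mm thick, 104 x 384 mm); third from the robot's right. The four pads form a straight row, 80 mm apart, roughly along y. Origin at the centre of the pad's underside; its top is 4 mm higher, 10 mm above the table.
- pad4: Fixed round dark teal pad, 64 mm across and 4 mm thick, with a small white dot at its centre, on a flat steel tray (6 mm thick, 104 x 384 mm); the end of the row on the robot's left (highest y). The four pads form a straight row, 80 mm apart, roughly along y. Origin at the centre of the pad's underside; its top is 4 mm higher, 10 mm above the table.
- end_red: Fixed red end block, 64 mm by 18 mm, 12 mm high, on the tray across one end of the row, its centre 54 mm beyond the centre of the last pad there; origin at the centre of its underside. A white block of the same size lies across the other end. Which end is red changes from start to start.
- dropper: Small black dropper bottle with an orange band, standing among the vials, not one of them and not to be moved: 28 mm in diameter, 64 mm high; origin at the centre of its underside.
Not all that is in view belongs to the job. Leave any purple or turquoise look-alike of the vial_blue alone.

How it is judged:
By the outcome, as a careful person would: the job done as asked, in the order asked, and still so for the second after the job is handed in, with the robot touching nothing.
It also fails if it takes over 112 s, if anything falls off the work surface, if the arm or the gripper's body presses on something with over 40 N, if the wrist force passes 120 N, or if a joint passes its speed limit or range.

## Working session

There is one attempt and no reset: what is moved stays moved. The work goes in short steps, Python scripts to look and compute and a tool call to move; the robot and the scene stay as the last step left them, time stands still between calls to the robot, and variables do not carry over. Pictures are saved under pics/ and viewed, at most 14 in all, crops included, and the job is handed in when it is done.

Besides the shell and the picture viewer there is one more tool, called after "Request:" in YAML: its name, and indented under it one key for each argument. apply_moves: Moves the arm, as the interface text tells. Its arguments: {"type":"object","properties":{"moves":{"type":"array"},"hand":{"type":"number"}},"required":["moves"]}

```bash
mkdir -p pics
cat > h.py <<'E'
import numpy as np, cv2
from station import r, imaging, models
def ray(p,uv):
    K=p["intrinsics"];d=np.linalg.inv(K)@np.array([uv[0],uv[1],1.]);R=np.array(p["orientation"])
    return np.array(p["eye"]),R@d
def atz(p,uv,z):
    e,d=ray(p,uv);return e+d*(z-e[2])/d[2]
def tri(rs):
    A=np.zeros((3,3));b=np.zeros(3)
    for e,d in rs:
        d=d/np.linalg.norm(d);M=np.eye(3)-np.outer(d,d);A+=M;b+=M@e
    return np.linalg.solve(A,b)
def px(a): return np.array([a[0]*512,a[1]*384])
E
python3 - <<'E'
from h import *
s=r.sense();print(s["time_s"],s["tcp_pos"],np.round(s["ee_rot"],3).tolist(),r.pinch_z)
P={}
for n in("scene","top"):
    p=imaging.capture(n);P[n]=p;cv2.imwrite(f"pics/{n}0.png",p["frame"])
    print(n,p["eye"],np.round(p["orientation"],2).tolist())
N=["vial_red","vial_white","vial_blue","vial_yellow","pad1","pad2","pad3","pad4","end_red","dropper"]
for t in N:
    rs={}
    for n in P:
        l=models.place_of(P[n],t)
        for d in l[:4]:
            u=px(d["at"]);print(t,n,round(d["confidence"],2),u.round(1),atz(P[n],u,.006 if 'pad' in t or 'end' in t else 0).round(4))
        if l: rs[n]=ray(P[n],px(l[0]["at"]))
    if len(rs)==2: print("  tri",tri(rs.values()).round(4))
print(r.sense()["time_s"])
E
```

```text
0.0 [ 0.2703562  -0.5628076   0.20078922] [[-0.901, -0.433, -0.001], [-0.433, 0.901, 0.002], [0.0, 0.002, -1.0]] 0.0187
scene [1.15056407 0.06071507 0.81910021] [[-0.13, 0.76, -0.63], [0.99, 0.1, -0.07], [0.01, -0.64, -0.77]]
top [0.36047013 0.00524486 0.83776308] [[0.08, -0.97, 0.21], [-1.0, -0.08, 0.02], [-0.0, -0.21, -0.98]]
vial_red scene 0.77 [137.2 161.9] [ 0.4179 -0.311  -0.    ]
vial_red top 0.67 [405.1 266.8] [ 0.4173 -0.3021  0.    ]
  tri [ 0.4179 -0.3069 -0.0011]
vial_white scene 0.67 [189. 180.] [ 0.4575 -0.1765  0.    ]
vial_white top 0.83 [340.2 238. ] [ 0.4655 -0.167   0.    ]
vial_white top 0.45 [298.7 162.6] [ 0.6222 -0.0709  0.    ]
  tri [ 0.4649 -0.1697  0.0083]
vial_blue scene 0.91 [334.5 166.9] [0.3703 0.1562 0.    ]
vial_blue scene 0.81 [367.  188.1] [0.4266 0.2315 0.    ]
vial_blue scene 0.67 [331.8 201. ] [0.4755 0.1525 0.    ]
vial_blue top 0.9 [145.2 241.8] [0.4236 0.238  0.    ]
vial_blue top 0.68 [192.1 217.1] [0.4836 0.1465 0.    ]
vial_blue top 0.64 [180.9 268.4] [0.3756 0.1571 0.    ]
  tri [0.423  0.1827 0.0698]
vial_yellow scene 0.58 [263.7 181.2] [
[... 1721 characters left out ...]
ad4 scene 0.58 [221.8 238.5] [ 0.6116 -0.0724  0.006 ]
pad4 top 0.91 [337.6 167.3] [ 0.6166 -0.1545  0.006 ]
pad4 top 0.66 [300.2 160.3] [ 0.6257 -0.0733  0.006 ]
pad4 top 0.6 [264.9 153.4] [0.6349 0.004  0.006 ]
pad4 top 0.58 [223.4 151.4] [0.632  0.0944 0.006 ]
  tri [ 0.6153 -0.1548  0.011 ]
end_red scene 0.67 [320.  268.2] [0.6555 0.133  0.006 ]
end_red top 0.69 [199.4 145.2] [0.6419 0.1479 0.006 ]
  tri [ 0.6464  0.142  -0.0067]
dropper scene 0.56 [399.9 205.3] [ 0.4674  0.303  -0.    ]
dropper top 0.73 [190.9 217.7] [0.4822 0.1488 0.    ]
dropper top 0.61 [112.5 219.4] [0.4647 0.3136 0.    ]
dropper top 0.23 [259.3 244.5] [4.379e-01 3.000e-04 0.000e+00]
  tri [0.4898 0.2194 0.0242]
1.1
```

View pictures.

View pics/scene0.png

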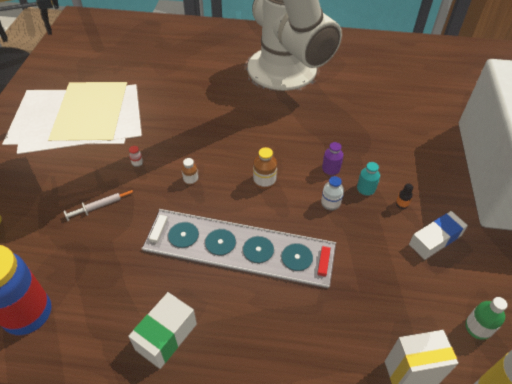

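View pics/top0.png

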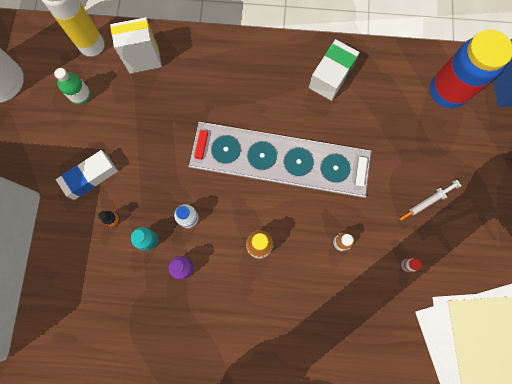

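```bash
cat > m.py <<'E'
from h import *
P={n:imaging.capture(n) for n in("scene","top")}
def blob(p,uv,f,w=12):
    u,v=map(int,uv);im=p["frame"][v-w:v+w+1,u-w:u+w+1].astype(int);hsv=cv2.cvtColor(im.astype(np.uint8),cv2.COLOR_BGR2HSV)
    m=f(im,hsv).astype(np.uint8);k,l,st,c=cv2.connectedComponentsWithStats(m)
    if k<2:return None,0
    i=1+np.argmax(st[1:,4]);return c[i]+[u-w,v-w],st[i,4]
white=lambda b,h:b.min(2)>140
red=lambda b,h:((h[...,0]<8)|(h[...,0]>172))&(h[...,1]>150)&(h[...,2]>90)
yel=lambda b,h:(h[...,0]>20)&(h[...,0]<35)&(h[...,1]>150)&(h[...,2]>120)
blu=lambda b,h:(h[...,0]>100)&(h[...,0]<125)&(h[...,1]>150)&(h[...,2]>90)
T=dict(pad1=((183,235),(336,168),white,4),pad2=((220,242),(299,161),white,4),pad3=((259,249),(262,155),white,4),pad4=((297,257),(226,149),white,4),
 red=((134,149),(415,265),red,6),white=((188,162),(347,240),white,6),yellow=((265,153),(260,241),yel,8),blue=((335,183),(182,212),blu,8))
for t,(a,b,f,w) in T.items():
    x,n=blob(P["scene"],a,f,w);y,m=blob(P["top"],b,f,w)
    if x is None or y is None: print(t,x,y);continue
    r1,r2=ray(P["scene"],x),ray(P["top"],y);q=tri([r1,r2])
    res=[round(1000*np.linalg.norm(np.cross(q-e,d/np.linalg.norm(d))),1) for e,d in(r1,r2)]
    print(t,x.round(1),n,y.round(1),m,q.round(4),res)
E
cat > w.py <<'E'
from h import *
import sys
p=imaging.capture("wrist");cv2.imwrite(f"pics/{sys.argv[1]}.png",p["frame"])
s=r.sense();print(s["time_s"],np.round(s["tcp_pos"],4),np.round(s["ee_rot"],3).tolist(),p["eye"],np.round(p["orientation"],3).tolist())
E
python3 m.py;python3 w.py w0
```

```text
pad1 [182.9 233.4] 19 [335.1 167.3] 18 [ 0.6145 -0.1506  0.0128] [np.float64(2.7), np.float64(2.7)]
pad2 [220. 241.] 21 [298.2 161.2] 19 [ 0.6219 -0.0713  0.0117] [np.float64(2.7), np.float64(2.7)]
pad3 [258.  248.3] 18 [261.8 154.8] 19 [0.6294 0.008  0.0121] [np.float64(2.4), np.float64(2.4)]
pad4 [297. 256.] 21 [225.2 148.8] 20 [0.6366 0.0879 0.0117] [np.float64(2.4), np.float64(2.4)]
red [133.3 149. ] 57 [415.6 264. ] 112 [ 0.4215 -0.308   0.0464] [np.float64(2.4), np.float64(2.4)]
white [188.  161.6] 67 [346.7 239.6] 115 [ 0.4562 -0.17    0.0604] [np.float64(2.7), np.float64(2.7)]
yellow [265.3 152.5] 125 [259.5 241.1] 220 [ 0.4358 -0.0014  0.0923] [np.float64(2.4), np.float64(2.4)]
blue [335. 181.] 77 [182.4 212.1] 127 [0.4809 0.1516 0.0741] [np.float64(2.1), np.float64(2.1)]
1.25 [ 0.2706 -0.5633  0.2018] [[-0.901, -0.433, -0.0], [-0.433, 0.901, 0.0], [0.0, 0.0, -1.0]] [ 0.20366658 -0.59665287  0.38493839] [[-0.434, 0.867, 0.244], [0.901, 0.418, 0.116], [-0.001, 0.27, -0.963]]
```

View pics/w0.png

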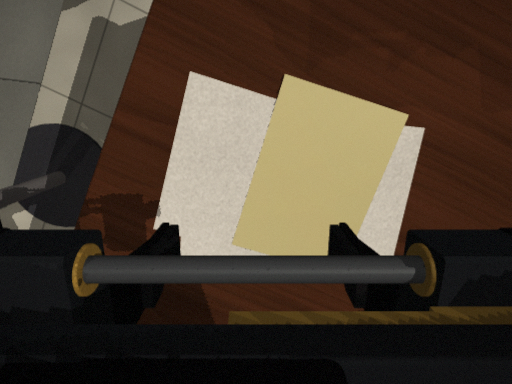

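The red end block is at the high-y end: scene (324,262), top (201,144). So red goes on pad4, white on pad3, blue on pad2 and yellow on pad1.

Candidates in the scene picture:
- **Red vial:** (135,155). The tall blue/red bottle at (15,300) is far too big.
- **White vial:** (190,171). The green bottle with a white cap at (487,318) is not amber.
- **Yellow vial:** (265,167). The large yellow-topped bottle at (15,270) is not it.
- **Blue vial:** (333,194), clear with a blue cap. The purple one at (333,158) and turquoise one at (369,179) are look-alikes.
- **Dropper:** (404,196).

Measured cap-top heights of 46, 60, 74 and 92 mm match the text.

```bash
cat > g.py <<'E'
import sys
from h import *
s=r.sense();p=np.array(s["tcp_pos"]);R=np.array(s["ee_rot"])
yaw=np.degrees(np.arctan2(R[1,1],R[0,1]));a=np.radians(175)
F=np.array([[np.cos(a+np.pi/2),np.cos(a),0],[np.sin(a+np.pi/2),np.sin(a),0],[0,0,-1]])
print("t",s["time_s"],"tcp",p.round(4),"yaw",yaw.round(2),"turn",round(-(175-yaw),2),"w",s["gripper_width"])
q=p
for t in sys.argv[1:]:
    t=np.array(eval(t));print(t,"now-axes",(R.T@(t-q)).round(4),"yaw175-axes",(F.T@(t-q)).round(4));q=t
E
cp m.py m2.py
cat > c.py <<'E'
from m import *
im=P["scene"]["frame"][135:225,110:420];cv2.imwrite("pics/crop.png",cv2.resize(im,None,fx=2.5,fy=2.5,interpolation=cv2.INTER_CUBIC))
E
python3 c.py >/dev/null; python3 g.py .4215,-.308,.2
```

```text
t 1.35 tcp [ 0.2706 -0.5633  0.2018] yaw 115.66 turn -59.34 w 0.9995022836874047
[ 0.4215 -0.308   0.2   ] now-axes [-0.2466  0.1648  0.0018] yaw175-axes [-0.2675 -0.1281  0.0018]
```

View pics/crop.png

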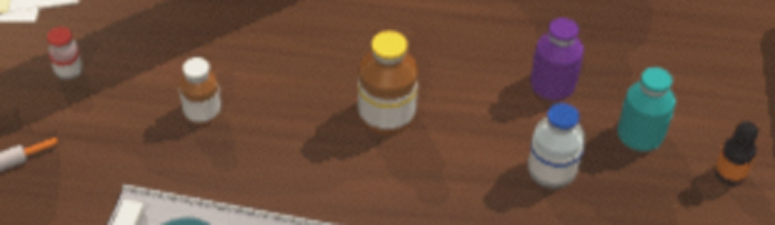

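The crop confirms all four: red cap at (60,50), white at (197,90), yellow at (388,80) and clear with a blue cap at (557,145). Purple, turquoise and the dropper stand apart from them. Moving now.

Request:
apply_moves:
  moves:
    - [[-0.031,0.0205,0],0]
    - [[-0.031,0.0205,0],0]
    - [[-0.031,0.0205,0],0]
    - [[-0.031,0.0205,0],0]
    - [[-0.031,0.0205,0],0]
  hand: 0.06

```text
time_s: 1.77
tcp_pos: [0.3665, -0.4024, 0.202]
ee_rot: [[-0.902, -0.433, 0.0], [-0.433, 0.902, -0.0], [-0.0, -0.0, -1.0]]
wrist_force: [1.4, 0.3, -0.7]
gripper_width: 0.73
gripper_force: 0.0
```

Request:
apply_moves:
  moves:
    - [[-0.031,0.0205,0],0]
    - [[-0.031,0.0205,0],0]
    - [[-0.031,0.0205,0],0]
    - [[0,0,0],-7.1]
    - [[0,0,0],-7.1]

```text
time_s: 2.18
tcp_pos: [0.4244, -0.3063, 0.2022]
ee_rot: [[-0.761, -0.649, 0.001], [-0.649, 0.761, -0.0], [-0.0, -0.001, -1.0]]
wrist_force: [-0.6, 0.2, 0.8]
gripper_width: 0.686
gripper_force: 0.0
```

Request:
apply_moves:
  moves:
    - [[0,0,0],-7.1]
    - [[0,0,0],-7.1]
    - [[0,0,0],-7.1]
    - [[0,0,0],-7.1]
    - [[0,0,0],-7.1]

```text
time_s: 2.6
tcp_pos: [0.4232, -0.3081, 0.202]
ee_rot: [[-0.247, -0.969, 0.0], [-0.969, 0.247, -0.0], [0.0, -0.0, -1.0]]
wrist_force: [-1.1, -0.1, 0.7]
gripper_width: 0.692
gripper_force: 0.0
```

Request:
apply_moves:
  moves:
    - [[0,0,0],-7.1]
    - [[0,0,0],-2.5]
    - [[0,0,0],0]

```text
time_s: 2.85
tcp_pos: [0.4232, -0.3081, 0.202]
ee_rot: [[-0.087, -0.996, 0.0], [-0.996, 0.087, -0.0], [0.0, -0.0, -1.0]]
wrist_force: [-0.7, 0.3, -0.2]
gripper_width: 0.688
gripper_force: 0.0
```

```bash
python3 g.py .4215,-.308,.2; python3 w.py w1
```

```text
t 2.85 tcp [ 0.4232 -0.3081  0.202 ] yaw 175.0 turn -0.0 w 0.6879908481136567
[ 0.4215 -0.308   0.2   ] now-axes [0.     0.0017 0.002 ] yaw175-axes [0.     0.0017 0.002 ]
2.9 [ 0.4232 -0.3081  0.2019] [[-0.089, -0.996, 0.0], [-0.996, 0.089, -0.0], [0.0, -0.0, -1.0]] [ 0.41642109 -0.38309162  0.3850636 ] [[-0.996, 0.083, 0.024], [0.086, 0.96, 0.268], [-0.001, 0.269, -0.963]]
```

View pics/w1.png

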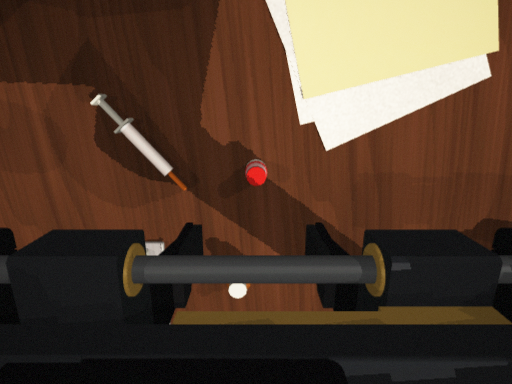

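The wrist view shows the red cap at (257,176), nearly between the fingertips (columns 203 and 305), with the white cap behind the bar at (237,290). Next I'll measure where the wrist camera puts the cap.

```bash
cat > wm.py <<'E'
from h import *
import sys
# wm.py colour height u v : cap centre in wrist view at given height
def run(col,z,uv,w=25):
    p=imaging.capture("wrist");u,v=uv;y0,x0=max(v-w,0),max(u-w,0)
    im=p["frame"][y0:v+w+1,x0:u+w+1];h=cv2.cvtColor(im,cv2.COLOR_BGR2HSV)
    H=h[...,0].astype(int);S=h[...,1];V=h[...,2]
    m={"red":((H<6)|(H>174))&(S>180)&(V>150),"white":im.min(2)>140,"blue":(H>100)&(H<125)&(S>150)&(V>90),"yellow":(H>20)&(H<35)&(S>150)&(V>120)}[col].astype(np.uint8)
    k,l,st,c=cv2.connectedComponentsWithStats(m);i=1+np.argmax(st[1:,4]);x=c[i]+[x0,y0]
    print(col,x.round(1),"area",st[i,4],"box",st[i,:4],atz(p,x,z).round(4));return p,x
if __name__=="__main__": run(sys.argv[1],float(sys.argv[2]),(int(sys.argv[3]),int(sys.argv[4])))
E
python3 wm.py red .046 257 176
```

```text
red [256.  175.6] area 282 box [15 16 20 18] [ 0.4203 -0.309   0.046 ]
```

Request:
apply_moves:
  moves:
    - [[0.0005,0.002,0.037],0]
    - [[0,0,0.037],0]
    - [[0,0,0.037],0]
    - [[0,0,0.037],0]
    - [[0,0,0.03],0]
  hand: 0.05

```text
time_s: 3.37
tcp_pos: [0.4202, -0.3081, 0.0217]
ee_rot: [[-0.09, -0.996, -0.001], [-0.996, 0.09, 0.001], [-0.001, 0.001, -1.0]]
wrist_force: [0.1, -0.1, 0.3]
gripper_width: 0.578
gripper_force: 0.0
```

Request:
apply_moves:
  moves:
    - [[0,0,0.014],0]
    - [[0,0,0.004],0]
    - [[0,0,0],0]

```text
time_s: 3.62
tcp_pos: [0.4206, -0.3084, 0.0049]
ee_rot: [[-0.088, -0.996, -0.002], [-0.996, 0.088, 0.001], [-0.0, 0.002, -1.0]]
wrist_force: [-0.2, 0.1, 0.5]
gripper_width: 0.576
gripper_force: 0.0
```

Request:
apply_moves:
  moves:
    - [[0,0,0],0]
    - [[0,0,0],0]
    - [[0,0,0],0]
    - [[0,0,0],0]
    - [[0,0,0],0]
  hand: 0.0

```text
time_s: 4.03
tcp_pos: [0.4215, -0.3086, 0.0068]
ee_rot: [[-0.088, -0.996, 0.002], [-0.996, 0.088, -0.001], [0.0, -0.002, -1.0]]
wrist_force: [-0.8, 1.2, 1.4]
gripper_width: 0.284
gripper_force: 13.5
```

Request:
apply_moves:
  moves:
    - [[0,0,0],0]
    - [[0,0,0],0]

```text
time_s: 4.2
tcp_pos: [0.4214, -0.3087, 0.0066]
ee_rot: [[-0.088, -0.996, 0.001], [-0.996, 0.088, -0.001], [0.001, -0.001, -1.0]]
wrist_force: [-0.7, 0.8, 4.7]
gripper_width: 0.267
gripper_force: 30.0
```

Request:
apply_moves:
  moves:
    - [[0,0,-0.01],0]
    - [[0,0,-0.03],0]
    - [[0,0,-0.035],0]
    - [[0,0,-0.035],0]
    - [[0,0,-0.025],0]

```text
time_s: 4.62
tcp_pos: [0.4219, -0.3089, 0.1444]
ee_rot: [[-0.087, -0.996, 0.003], [-0.996, 0.087, -0.002], [0.001, -0.004, -1.0]]
wrist_force: [0.2, 0.3, -0.7]
gripper_width: 0.268
gripper_force: 30.0
```

Request:
apply_moves:
  moves:
    - [[-0.0345,-0.015,0],0]
    - [[-0.0345,-0.015,0],0]
    - [[-0.0345,-0.015,0],0]
    - [[-0.0345,-0.015,0],0]
    - [[-0.0345,-0.015,0],0]

```text
time_s: 5.03
tcp_pos: [0.5114, -0.1416, 0.1415]
ee_rot: [[-0.088, -0.996, 0.001], [-0.996, 0.088, 0.0], [-0.0, -0.001, -1.0]]
wrist_force: [0.9, -0.2, -0.4]
gripper_width: 0.269
gripper_force: 30.0
```

Request:
apply_moves:
  moves:
    - [[-0.0345,-0.015,0],0]
    - [[-0.0345,-0.015,0],0]
    - [[-0.0345,-0.015,0],0]
    - [[-0.0345,-0.015,0],0]
    - [[-0.0345,-0.015,0],0]

```text
time_s: 5.45
tcp_pos: [0.6012, 0.0239, 0.1413]
ee_rot: [[-0.088, -0.996, 0.0], [-0.996, 0.088, 0.0], [-0.0, -0.0, -1.0]]
wrist_force: [0.6, -0.2, 0.4]
gripper_width: 0.268
gripper_force: 30.0
```

Request:
apply_moves:
  moves:
    - [[-0.0345,-0.015,0],0]
    - [[-0.0345,-0.015,0],0]
    - [[0,0,0],0]
    - [[0,0,0],0]

```text
time_s: 5.78
tcp_pos: [0.637, 0.09, 0.1403]
ee_rot: [[-0.085, -0.996, -0.001], [-0.996, 0.085, -0.0], [0.0, 0.001, -1.0]]
wrist_force: [-1.0, -0.0, -0.9]
gripper_width: 0.269
gripper_force: 30.0
```

```bash
python3 g.py .6366,.0879,.017; python3 w.py w2
```

```text
t 5.7833 tcp [0.637  0.09   0.1403] yaw 175.11 turn 0.11 w 0.26870006118064216
[0.6366 0.0879 0.017 ] now-axes [2.100e-03 1.000e-04 1.233e-01] yaw175-axes [0.0021 0.0002 0.1233]
5.8333 [0.6364 0.0887 0.1404] [[-0.087, -0.996, -0.001], [-0.996, 0.087, -0.0], [0.0, 0.001, -1.0]] [0.63057115 0.01503332 0.3233786 ] [[-0.996, 0.081, 0.022], [0.084, 0.96, 0.268], [0.001, 0.269, -0.963]]
```

View pics/w2.png

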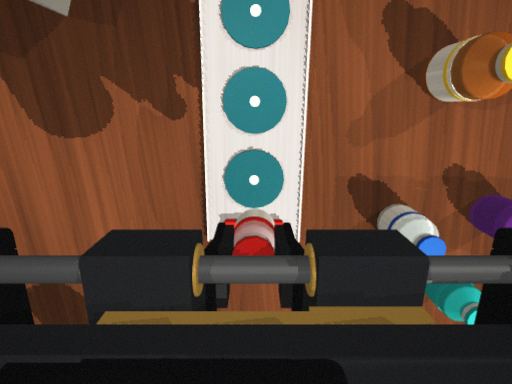

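The red vial is held at (254,235), centred between the fingers. Pad dots show at (255,10), (255,101) and (254,180). I'll locate them to see which pads they are.

```bash
cat > pd.py <<'E'
from h import *
p=imaging.capture("wrist");f=p["frame"];h=cv2.cvtColor(f,cv2.COLOR_BGR2HSV)
teal=cv2.inRange(h,(80,100,50),(100,255,200))
k,l,st,c=cv2.connectedComponentsWithStats(cv2.morphologyEx(teal,cv2.MORPH_OPEN,np.ones((3,3)))) 
for i in range(1,k):
    x,y,w,hh,a=st[i]
    if a<800 or y<=1 and hh<30: continue
    sub=f[y:y+hh,x:x+w].min(2)>180
    kk,ll,s2,cc=cv2.connectedComponentsWithStats(sub.astype(np.uint8))
    for j in range(1,kk):
        d=cc[j]+[x,y]
        if 30<s2[j,4]<300: print("dot",d.round(1),s2[j,4],"pad box",st[i],atz(p,d,.010).round(4))
E
python3 pd.py; python3 -c "
from h import *
s=r.sense();p=imaging.capture('wrist');R=np.array(p['orientation']);K=p['intrinsics']
for X in [(.6366,.0879,.01),(.6294,.008,.01),(.6219,-.0713,.01),(.641,.142,.018),tuple(s['tcp_pos'])]:
    c=R.T@(np.array(X)-p['eye']);print(X,(K@c/c[2])[:2].round(1))"
```

```text
dot [254.2  11.7] 111 pad box [ 221    0   68   50 2681] [ 0.6218 -0.072   0.01  ]
dot [281.7  40.9] 253 pad box [ 221    0   68   50 2681] [ 0.598  -0.0453  0.01  ]
dot [227.5  42.3] 225 pad box [ 221    0   68   50 2681] [ 0.6491 -0.0485  0.01  ]
dot [226.7  74.8] 145 pad box [ 222   69   64   66 3139] [ 0.6531 -0.0199  0.01  ]
dot [279.3  75.9] 200 pad box [ 222   69   64   66 3139] [ 0.6022 -0.0146  0.01  ]
dot [253.6 102.3] 91 pad box [ 222   69   64   66 3139] [0.6292 0.0078 0.01  ]
dot [278.6 127.2] 217 pad box [ 222   69   64   66 3139] [0.606  0.0342 0.01  ]
dot [228.6 127.7] 211 pad box [ 222   69   64   66 3139] [0.6567 0.0303 0.01  ]
dot [228.6 155.9] 117 pad box [ 224  151   59   58 2542] [0.6598 0.0589 0.01  ]
dot [276.6 156.7] 160 pad box [ 224  151   59   58 2542] [0.6099 0.0641 0.01  ]
dot [253.2 180.8] 74 pad box [ 224  151   59   58 2542] [0.6365 0.0876 0.01  ]
dot [229.9 202.5] 166 pad box [ 224  151   59   58 2542] [0.6638 0.1097 0.01  ]
dot [276.1 202.4] 170 pad box [ 224  151   59   58 2542] [0.6138 0.1138 0.01  ]
(0.6366, 0.0879, 0.01) [253.  181.8]
(0.6294, 0.008, 0.01) [253.2 103.5]
(0.6219, -0.0713, 0.01) [253.8  13.7]
(0.641, 0.142, 0.018) [253.3 231.9]
(np.float64(0.6361222787007925), np.float64(0.087803637707771), np.float64(0.14064390123519147)) [253.4 228.5]
```

Wrist, scene and top agree to under 1 mm on the pads: p1 (.6146,-.151), p2 (.6219,-.0716), p3 (.6293,.0079) and p4 (.6365,.0877). Lowering red onto pad4.

Request:
apply_moves:
  moves:
    - [[0,0,0.03],0]
    - [[0,0,0.035],0]
    - [[0,0,0.03],0]
    - [[0,0,0.016],0]
    - [[0,0,0.006],0]

```text
time_s: 6.35
tcp_pos: [0.634, 0.0859, 0.0207]
ee_rot: [[-0.09, -0.996, -0.006], [-0.996, 0.09, -0.002], [0.002, 0.006, -1.0]]
wrist_force: [-0.7, 0.6, -0.2]
gripper_width: 0.266
gripper_force: 30.0
```

Request:
apply_moves:
  moves:
    - [[0,0,0.002],0]
    - [[0,0,0.001],0]
    - [[0,0,0],0]
    - [[0,0,0],0]

```text
time_s: 6.68
tcp_pos: [0.6379, 0.0883, 0.0227]
ee_rot: [[-0.088, -0.996, 0.003], [-0.996, 0.088, 0.001], [-0.001, -0.003, -1.0]]
wrist_force: [0.3, 1.1, -0.3]
gripper_width: 0.269
gripper_force: 30.0
```

Request:
apply_moves:
  moves:
    - [[0,0,0.0015],0]
    - [[0,0,0],0]
    - [[0,0,0],0]
    - [[0,0,0],0]

```text
time_s: 7.02
tcp_pos: [0.6369, 0.0882, 0.0196]
ee_rot: [[-0.088, -0.996, 0.0], [-0.996, 0.088, 0.0], [-0.0, -0.0, -1.0]]
wrist_force: [-0.5, 0.7, 0.3]
gripper_width: 0.27
gripper_force: 30.0
```

Request:
apply_moves:
  moves:
    - [[0,0,0.0015],0]
    - [[0,0,0],0]
    - [[0,0,0],0]
    - [[0,0,0],0]

```text
time_s: 7.35
tcp_pos: [0.6368, 0.0881, 0.0178]
ee_rot: [[-0.088, -0.996, -0.0], [-0.996, 0.088, -0.0], [0.0, 0.0, -1.0]]
wrist_force: [-0.2, 0.4, -0.6]
gripper_width: 0.27
gripper_force: 30.0
```

Request:
apply_moves:
  moves:
    - [[0,0,0.001],0]
    - [[0,0,0],0]
    - [[0,0,0],0]
    - [[0,0,0],0]

```text
time_s: 7.68
tcp_pos: [0.6369, 0.0881, 0.0169]
ee_rot: [[-0.088, -0.996, 0.0], [-0.996, 0.088, 0.0], [-0.0, -0.0, -1.0]]
wrist_force: [-1.1, -0.5, 0.6]
gripper_width: 0.271
gripper_force: 30.0
```

Request:
apply_moves:
  moves:
    - [[0,0,0.0007],0]
    - [[0,0,0],0]
    - [[0,0,0],0]

```text
time_s: 7.93
tcp_pos: [0.637, 0.0881, 0.0167]
ee_rot: [[-0.088, -0.996, 0.0], [-0.996, 0.088, 0.0], [-0.0, -0.0, -1.0]]
wrist_force: [-1.2, -0.7, 4.8]
gripper_width: 0.271
gripper_force: 30.0
```

Request:
apply_moves:
  moves:
    - [[0,0,0.0007],0]
    - [[0,0,0],0]
    - [[0,0,0],0]

```text
time_s: 8.18
tcp_pos: [0.637, 0.0881, 0.0167]
ee_rot: [[-0.087, -0.996, 0.001], [-0.996, 0.087, -0.0], [0.0, -0.001, -1.0]]
wrist_force: [-2.9, 0.0, 7.2]
gripper_width: 0.27
gripper_force: 30.0
```

Request:
apply_moves:
  moves:
    - [[0,0,0.0007],0]
    - [[0,0,0],0]
    - [[0,0,0],0]

```text
time_s: 8.43
tcp_pos: [0.6371, 0.0882, 0.0166]
ee_rot: [[-0.087, -0.996, 0.001], [-0.996, 0.087, -0.0], [0.0, -0.001, -1.0]]
wrist_force: [-3.5, 0.3, 9.3]
gripper_width: 0.268
gripper_force: 30.1
```

Contact is at TCP .0167, as predicted. Easing off, releasing and rising.

Request:
apply_moves:
  moves:
    - [[0,0,-0.0012],0]
    - [[0,0,0],0]

```text
time_s: 8.6
tcp_pos: [0.637, 0.0881, 0.0167]
ee_rot: [[-0.088, -0.996, 0.001], [-0.996, 0.088, 0.0], [-0.0, -0.001, -1.0]]
wrist_force: [-2.0, -0.8, 6.3]
gripper_width: 0.271
gripper_force: 30.0
```

Request:
apply_moves:
  moves:
    - [[0,0,0],0]
    - [[0,0,0],0]
    - [[0,0,0],0]
    - [[0,0,0],0]
    - [[0,0,0],0]
  hand: 0.05

```text
time_s: 9.02
tcp_pos: [0.6366, 0.088, 0.0153]
ee_rot: [[-0.088, -0.996, -0.001], [-0.996, 0.088, -0.0], [0.0, 0.001, -1.0]]
wrist_force: [-0.5, -0.6, -0.1]
gripper_width: 0.537
gripper_force: 0.0
```

Request:
apply_moves:
  moves:
    - [[0,0,-0.01],0]
    - [[0,0,-0.03],0]
    - [[0,0,-0.035],0]
    - [[0,0,-0.035],0]
    - [[0,0,-0.03],0]

```text
time_s: 9.43
tcp_pos: [0.6374, 0.0881, 0.1593]
ee_rot: [[-0.088, -0.996, 0.003], [-0.996, 0.088, 0.0], [-0.001, -0.002, -1.0]]
wrist_force: [1.9, 0.2, -0.0]
gripper_width: 0.57
gripper_force: 0.0
```

```bash
python3 g.py .4562,-.170,.16; python3 wm.py red .056 254 225
```

```text
t 9.4333 tcp [0.6374 0.0881 0.1593] yaw 174.97 turn -0.03 w 0.5695820852028269
[ 0.4562 -0.17    0.16  ] now-axes [ 0.273   0.1579 -0.0013] yaw175-axes [ 0.2729  0.158  -0.0007]
red [254.  223.5] area 714 box [ 0 17 51 14] [0.6404 0.1251 0.056 ]
```

Request:
apply_moves:
  moves:
    - [[0.034,0.0198,0],0]
    - [[0.034,0.0198,0],0]
    - [[0.034,0.0198,0],0]
    - [[0.034,0.0198,0],0]
    - [[0.034,0.0198,0],0]
  hand: 0.06

```text
time_s: 9.9
tcp_pos: [0.522, -0.0737, 0.1565]
ee_rot: [[-0.087, -0.996, 0.001], [-0.996, 0.087, 0.0], [-0.0, -0.001, -1.0]]
wrist_force: [0.8, -0.1, -0.9]
gripper_width: 0.685
gripper_force: 0.0
```

Request:
apply_moves:
  moves:
    - [[0.034,0.0198,0],0]
    - [[0.034,0.0198,0],0]
    - [[0.034,0.0198,0],0]
    - [[0,0,0],0]
    - [[0,0,0],0]

```text
time_s: 10.32
tcp_pos: [0.4541, -0.1704, 0.1567]
ee_rot: [[-0.091, -0.996, 0.001], [-0.996, 0.091, -0.0], [-0.0, -0.001, -1.0]]
wrist_force: [0.6, -0.5, -0.0]
gripper_width: 0.691
gripper_force: 0.0
```

```bash
python3 w.py w3
python3 - <<'E'
from h import *
for n in("top","scene"):
    p=imaging.capture(n)
    if n=="scene": im=p["frame"][200:300,140:350]
    else: im=p["frame"][110:200,180:380]
    cv2.imwrite(f"pics/a_{n}.png",cv2.resize(im,(600,280)))
E
cd pics; python3 -c "
import cv2,numpy as np
a=cv2.imread('w3.png');b=cv2.imread('a_scene.png');
a=cv2.resize(a,(400,300));b=cv2.resize(b,(400,190));cv2.imwrite('j1.png',np.vstack([a,b]))"; cd ..; python3 wm.py white .060 256 190
```

```text
10.3667 [ 0.4552 -0.1695  0.1567] [[-0.089, -0.996, 0.002], [-0.996, 0.089, -0.0], [0.0, -0.002, -1.0]] [ 0.44687375 -0.24527249  0.33976559] [[-0.996, 0.086, 0.026], [0.09, 0.959, 0.268], [-0.002, 0.269, -0.963]]
white [253.9 187.4] area 453 box [11 11 25 24] [ 0.4554 -0.1711  0.06  ]
```

View pics/j1.png

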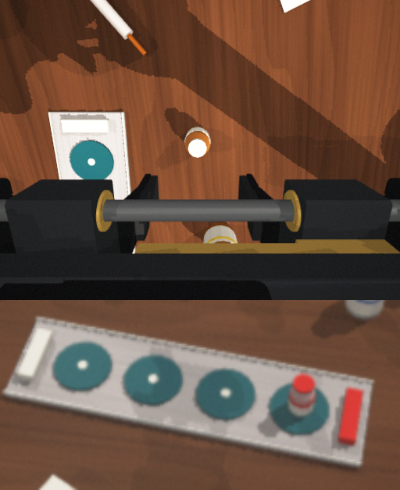

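The picture shows red upright on pad4 beside the red block. The white vial is centred below the fingers, with its cap at wrist pixel (254,187). Picking white.

Request:
apply_moves:
  moves:
    - [[0.0012,0,0.035],0]
    - [[0,0,0.035],0]
    - [[0,0,0.035],0]
    - [[0,0,0.028],0]
    - [[0,0,0.012],0]

```text
time_s: 10.93
tcp_pos: [0.4531, -0.1688, 0.0072]
ee_rot: [[-0.087, -0.996, -0.007], [-0.996, 0.087, 0.001], [-0.0, 0.007, -1.0]]
wrist_force: [0.0, 0.1, 0.1]
gripper_width: 0.688
gripper_force: 0.0
```

Request:
apply_moves:
  moves:
    - [[0,0,0.002],0]
    - [[0,0,0],0]
    - [[0,0,0],0]

```text
time_s: 11.18
tcp_pos: [0.4565, -0.1697, 0.0097]
ee_rot: [[-0.086, -0.996, 0.002], [-0.996, 0.086, -0.0], [0.0, -0.002, -1.0]]
wrist_force: [0.4, 0.2, 0.3]
gripper_width: 0.688
gripper_force: 0.0
```

Request:
apply_moves:
  moves:
    - [[0,0,0],0]
    - [[0,0,0],0]
    - [[0,0,0],0]
    - [[0,0,0],0]
    - [[0,0,0],0]
  hand: 0.0

```text
time_s: 11.6
tcp_pos: [0.4553, -0.1702, 0.0094]
ee_rot: [[-0.088, -0.996, 0.001], [-0.996, 0.088, -0.0], [-0.0, -0.001, -1.0]]
wrist_force: [1.0, 0.6, 0.4]
gripper_width: 0.394
gripper_force: 0.7
```

Request:
apply_moves:
  moves:
    - [[0,0,0],0]
    - [[0,0,0],0]
    - [[0,0,0],0]

```text
time_s: 11.85
tcp_pos: [0.4554, -0.1702, 0.0093]
ee_rot: [[-0.088, -0.996, 0.001], [-0.996, 0.088, -0.0], [0.0, -0.001, -1.0]]
wrist_force: [0.4, 0.5, 3.3]
gripper_width: 0.372
gripper_force: 30.0
```

```bash
python3 g.py .6293,.0079,.14
```

```text
t 11.85 tcp [ 0.4554 -0.1702  0.0093] yaw 174.97 turn -0.03 w 0.37242817066079864
[0.6293 0.0079 0.14  ] now-axes [-0.1927 -0.1577 -0.1306] yaw175-axes [-0.1926 -0.1577 -0.1307]
```

Request:
apply_moves:
  moves:
    - [[0,0,-0.01],0]
    - [[0,0,-0.03],0]
    - [[0,0,-0.035],0]
    - [[0,0,-0.035],0]
    - [[0,0,-0.02],0]

```text
time_s: 12.27
tcp_pos: [0.4563, -0.1704, 0.1423]
ee_rot: [[-0.087, -0.996, 0.004], [-0.996, 0.087, -0.001], [0.0, -0.005, -1.0]]
wrist_force: [0.3, 0.2, -0.2]
gripper_width: 0.372
gripper_force: 30.0
```

Request:
apply_moves:
  moves:
    - [[-0.0275,-0.0225,0],0]
    - [[-0.0275,-0.0225,0],0]
    - [[-0.0275,-0.0225,0],0]
    - [[-0.0275,-0.0225,0],0]
    - [[-0.0275,-0.0225,0],0]

```text
time_s: 12.68
tcp_pos: [0.5795, -0.0418, 0.1384]
ee_rot: [[-0.088, -0.996, -0.001], [-0.996, 0.088, 0.0], [-0.0, 0.001, -1.0]]
wrist_force: [0.3, -0.4, -0.9]
gripper_width: 0.377
gripper_force: 30.0
```

Request:
apply_moves:
  moves:
    - [[-0.0275,-0.0225,0],0]
    - [[-0.0275,-0.0225,0],0]
    - [[0,0,0],0]
    - [[0,0,0],0]
    - [[0,0,0],0]

```text
time_s: 13.1
tcp_pos: [0.6278, 0.0077, 0.1378]
ee_rot: [[-0.088, -0.996, -0.003], [-0.996, 0.088, -0.0], [0.001, 0.003, -1.0]]
wrist_force: [-0.8, 0.2, -1.0]
gripper_width: 0.372
gripper_force: 30.0
```

```bash
python3 g.py .6293,.0079,.0205; python3 pd.py
```

```text
t 13.1 tcp [0.6278 0.0077 0.1378] yaw 174.96 turn -0.04 w 0.3722961091106531
[0.6293 0.0079 0.0205] now-axes [-0.0004 -0.0018  0.1173] yaw175-axes [-0.0003 -0.0015  0.1173]
dot [252.9  12.6] 111 pad box [ 219    0   69   51 2772] [ 0.6142 -0.1516  0.01  ]
dot [280.8  41.5] 263 pad box [ 219    0   69   51 2772] [ 0.5903 -0.1253  0.01  ]
dot [225.7  43.1] 234 pad box [ 219    0   69   51 2772] [ 0.6419 -0.1284  0.01  ]
dot [226.2  75.4] 146 pad box [ 221   70   64   66 3171] [ 0.6445 -0.1002  0.01  ]
dot [278.1  77.1] 209 pad box [ 221   70   64   66 3171] [ 0.5948 -0.0943  0.01  ]
dot [252.5 103.7] 92 pad box [ 221   70   64   66 3171] [ 0.6216 -0.0718  0.01  ]
dot [278.1 128.3] 202 pad box [ 221   70   64   66 3171] [ 0.598 -0.046  0.01 ]
dot [227.1 129. ] 191 pad box [ 221   70   64   66 3171] [ 0.6493 -0.0497  0.01  ]
dot [227.2 157.6] 105 pad box [ 223  153   59   53 2333] [ 0.6524 -0.0209  0.01  ]
dot [275.9 158.7] 152 pad box [ 223  153   59   53 2333] [ 0.6022 -0.0154  0.01  ]
dot [252.  182.6] 76 pad box [ 223  153   59   53 2333] [0.6291 0.0079 0.01  ]
dot [278.  200.4] 79 pad box [ 223  153   59   53 2333] [0.603 0.03  0.01 ]
dot [226.1 200.8] 75 pad box [ 223  153   59   53 2333] [0.6587 0.0255 0.01  ]
```

Request:
apply_moves:
  moves:
    - [[0,-0.0005,0.03],0]
    - [[0,0,0.035],0]
    - [[0,0,0.03],0]
    - [[0,0,0.015],0]
    - [[0,0,0.004],0]

```text
time_s: 13.57
tcp_pos: [0.6258, 0.006, 0.0216]
ee_rot: [[-0.09, -0.996, -0.007], [-0.996, 0.09, -0.001], [0.002, 0.007, -1.0]]
wrist_force: [-0.9, -0.3, -0.3]
gripper_width: 0.378
gripper_force: 30.0
```

Request:
apply_moves:
  moves:
    - [[0,0,0.001],0]
    - [[0,0,0],0]
    - [[0,0,0],0]
    - [[0,0,0],0]
    - [[0,0,0],0]

```text
time_s: 13.98
tcp_pos: [0.6301, 0.0079, 0.0254]
ee_rot: [[-0.088, -0.996, 0.003], [-0.996, 0.088, 0.001], [-0.001, -0.002, -1.0]]
wrist_force: [0.4, 0.2, -1.5]
gripper_width: 0.371
gripper_force: 30.0
```

Request:
apply_moves:
  moves:
    - [[0,0,0.002],0]
    - [[0,0,0.002],0]
    - [[0,0,0],0]
    - [[0,0,0],0]
    - [[0,0,0],0]

```text
time_s: 14.4
tcp_pos: [0.6293, 0.0078, 0.0198]
ee_rot: [[-0.088, -0.996, -0.0], [-0.996, 0.088, -0.0], [0.0, 0.0, -1.0]]
wrist_force: [-0.5, 0.6, -0.8]
gripper_width: 0.375
gripper_force: 30.0
```

Request:
apply_moves:
  moves:
    - [[0,0,0.001],0]
    - [[0,0,0],0]
    - [[0,0,0],0]
    - [[0,0,0],0]

```text
time_s: 14.73
tcp_pos: [0.6296, 0.0078, 0.0194]
ee_rot: [[-0.088, -0.996, 0.001], [-0.996, 0.088, 0.0], [-0.0, -0.001, -1.0]]
wrist_force: [-1.3, -0.5, 2.6]
gripper_width: 0.369
gripper_force: 30.0
```

Request:
apply_moves:
  moves:
    - [[0,0,0.0007],0]
    - [[0,0,0],0]
    - [[0,0,0],0]
    - [[0,0,0],0]

```text
time_s: 15.07
tcp_pos: [0.6297, 0.0078, 0.0194]
ee_rot: [[-0.087, -0.996, 0.001], [-0.996, 0.087, -0.0], [0.0, -0.001, -1.0]]
wrist_force: [-1.9, 0.0, 6.5]
gripper_width: 0.372
gripper_force: 30.0
```

Request:
apply_moves:
  moves:
    - [[0,0,-0.0005],0]
    - [[0,0,0],0]
    - [[0,0,0],0]
    - [[0,0,0],0]
    - [[0,0,0],0]
  hand: 0.06

```text
time_s: 15.48
tcp_pos: [0.6292, 0.0077, 0.0183]
ee_rot: [[-0.088, -0.996, -0.001], [-0.996, 0.088, -0.0], [0.0, 0.001, -1.0]]
wrist_force: [0.3, 0.1, 1.1]
gripper_width: 0.649
gripper_force: 0.0
```

Request:
apply_moves:
  moves:
    - [[0,0,-0.01],0]
    - [[0,0,-0.03],0]
    - [[0,0,-0.035],0]
    - [[0,0,-0.035],0]
    - [[0,0,-0.035],0]

```text
time_s: 15.9
tcp_pos: [0.6291, 0.0076, 0.1661]
ee_rot: [[-0.088, -0.996, 0.0], [-0.996, 0.088, -0.0], [0.0, -0.0, -1.0]]
wrist_force: [0.9, -0.1, -0.8]
gripper_width: 0.687
gripper_force: 0.0
```

Request:
apply_moves:
  moves:
    - [[-0.0217,0.0268,0],0]
    - [[-0.0217,0.0268,0],0]
    - [[-0.0217,0.0268,0],0]
    - [[-0.0217,0.0268,0],0]
    - [[-0.0217,0.0268,0],0]
  hand: 0.07

```text
time_s: 16.32
tcp_pos: [0.5043, 0.1284, 0.1646]
ee_rot: [[-0.088, -0.996, 0.001], [-0.996, 0.088, 0.001], [-0.001, -0.001, -1.0]]
wrist_force: [0.4, 1.3, 0.3]
gripper_width: 0.8
gripper_force: 0.0
```

Request:
apply_moves:
  moves:
    - [[-0.0217,0.0268,0],0]
    - [[0,0,0],0]
    - [[0,0,0],0]
    - [[0,0,0],0]

```text
time_s: 16.65
tcp_pos: [0.481, 0.1518, 0.1645]
ee_rot: [[-0.087, -0.996, 0.001], [-0.996, 0.087, 0.001], [-0.001, -0.001, -1.0]]
wrist_force: [0.0, 0.8, 0.5]
gripper_width: 0.806
gripper_force: 0.0
```

```bash
python3 g.py .4809,.1516,.02; python3 w.py w4; python3 wm.py blue .074 254 195;python3 - <<'E'
from h import *
p=imaging.capture("scene");b=cv2.resize(p["frame"][130:300,130:420],(500,293))
a=cv2.resize(cv2.imread('pics/w4.png'),(400,300));a=cv2.copyMakeBorder(a,0,0,0,100,0);cv2.imwrite('pics/j2.png',np.vstack([a,b]))
E
```

```text
t 16.65 tcp [0.481  0.1518 0.1645] yaw 175.0 turn -0.0 w 0.8057978008281431
[0.4809 0.1516 0.02  ] now-axes [0.0003 0.0003 0.1445] yaw175-axes [2.000e-04 1.000e-04 1.445e-01]
16.7 [0.4812 0.1514 0.1642] [[-0.088, -0.996, 0.001], [-0.996, 0.088, 0.0], [-0.0, -0.001, -1.0]] [0.47404539 0.07672779 0.34756322] [[-0.996, 0.082, 0.025], [0.086, 0.959, 0.269], [-0.002, 0.27, -0.963]]
blue [254.5 191.4] area 557 box [12  9 27 26] [0.4804 0.1512 0.074 ]
```

View pics/j2.png

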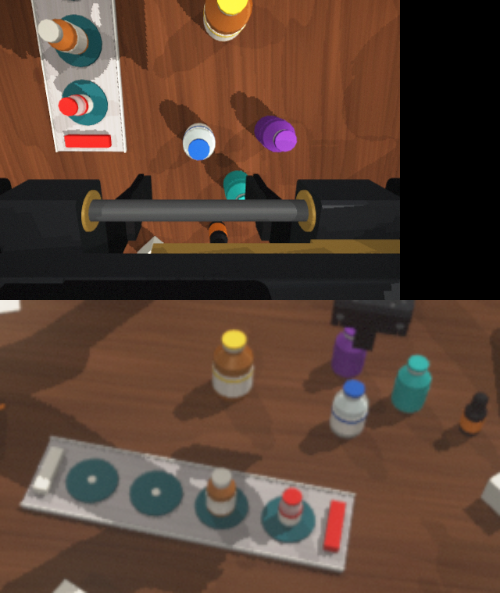

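White stands upright on pad3 and red on pad4. The blue-capped clear vial is centred at wrist (254,191), and purple and turquoise are clear of the finger path. Descending, slower near the end.

Request:
apply_moves:
  moves:
    - [[0.0003,0.0003,0.035],0]
    - [[0,0,0.035],0]
    - [[0,0,0.03],0]
    - [[0,0,0.02],0]
    - [[0,0,0.013],0]

```text
time_s: 17.22
tcp_pos: [0.4795, 0.1495, 0.0279]
ee_rot: [[-0.09, -0.996, -0.004], [-0.996, 0.09, -0.003], [0.003, 0.004, -1.0]]
wrist_force: [-0.2, -0.6, 0.4]
gripper_width: 0.807
gripper_force: 0.0
```

Request:
apply_moves:
  moves:
    - [[0,0,0.008],0]
    - [[0,0,0.0045],0]
    - [[0,0,0],0]
    - [[0,0,0],0]

```text
time_s: 17.55
tcp_pos: [0.481, 0.1514, 0.0188]
ee_rot: [[-0.088, -0.996, 0.001], [-0.996, 0.088, 0.0], [-0.001, -0.001, -1.0]]
wrist_force: [0.7, 0.9, 0.7]
gripper_width: 0.806
gripper_force: 0.0
```

Request:
apply_moves:
  moves:
    - [[0,0,0],0]
    - [[0,0,0],0]
    - [[0,0,0],0]
    - [[0,0,0],0]
    - [[0,0,0],0]
  hand: 0.0

```text
time_s: 17.97
tcp_pos: [0.4804, 0.1515, 0.0186]
ee_rot: [[-0.088, -0.996, 0.001], [-0.996, 0.088, 0.0], [-0.001, -0.001, -1.0]]
wrist_force: [0.2, -1.2, -0.5]
gripper_width: 0.515
gripper_force: 0.0
```

Request:
apply_moves:
  moves:
    - [[0,0,0],0]
    - [[0,0,0],0]
    - [[0,0,0],0]

```text
time_s: 18.22
tcp_pos: [0.4805, 0.1515, 0.0186]
ee_rot: [[-0.088, -0.996, 0.001], [-0.996, 0.088, 0.0], [-0.0, -0.001, -1.0]]
wrist_force: [-0.0, 0.5, 2.5]
gripper_width: 0.48
gripper_force: 30.0
```

```bash
python3 g.py .6219,-.0716,.16
```

```text
t 18.2167 tcp [0.4805 0.1515 0.0186] yaw 174.97 turn -0.03 w 0.4795213914215635
[ 0.6219 -0.0716  0.16  ] now-axes [ 0.2098 -0.1605 -0.1414] yaw175-axes [ 0.2099 -0.1603 -0.1414]
```

Request:
apply_moves:
  moves:
    - [[0,0,-0.01],0]
    - [[0,0,-0.03],0]
    - [[0,0,-0.035],0]
    - [[0,0,-0.03],0]
    - [[0,0,-0.015],0]

```text
time_s: 18.63
tcp_pos: [0.4817, 0.1521, 0.1418]
ee_rot: [[-0.087, -0.996, 0.005], [-0.996, 0.087, 0.003], [-0.003, -0.005, -1.0]]
wrist_force: [1.5, 0.7, 0.1]
gripper_width: 0.477
gripper_force: 30.0
```

Request:
apply_moves:
  moves:
    - [[0.03,-0.0229,0],0]
    - [[0.03,-0.0229,0],0]
    - [[0.03,-0.0229,0],0]
    - [[0.03,-0.0229,0],0]
    - [[0.03,-0.0229,0],0]

```text
time_s: 19.05
tcp_pos: [0.5813, -0.0096, 0.1377]
ee_rot: [[-0.088, -0.996, -0.001], [-0.996, 0.088, 0.0], [-0.0, 0.001, -1.0]]
wrist_force: [0.7, 1.3, -0.6]
gripper_width: 0.479
gripper_force: 30.0
```

Request:
apply_moves:
  moves:
    - [[0.03,-0.0229,0],0]
    - [[0.03,-0.0229,0],0]
    - [[0,0,0],0]
    - [[0,0,0],0]
    - [[0,0,0],0]

```text
time_s: 19.47
tcp_pos: [0.6206, -0.072, 0.1372]
ee_rot: [[-0.089, -0.996, -0.002], [-0.996, 0.089, 0.0], [-0.0, 0.002, -1.0]]
wrist_force: [-0.4, 0.3, -2.0]
gripper_width: 0.478
gripper_force: 30.0
```

```bash
python3 g.py .6219,-.0716,.0286; python3 pd.py | awk '$3>0' | grep -v "\] 1[0-9][0-9].*0.59\|0.64"|head -8; python3 g.py
```

```text
t 19.4667 tcp [ 0.6206 -0.072   0.1372] yaw 174.9 turn -0.1 w 0.47832068085505014
[ 0.6219 -0.0716  0.0286] now-axes [-0.0005 -0.0015  0.1086] yaw175-axes [-0.0005 -0.0012  0.1086]
dot [226.4  75.4] 152 pad box [ 221   70   64   66 3180] [ 0.637  -0.1797  0.01  ]
dot [278.1  76.5] 198 pad box [ 221   70   64   66 3180] [ 0.5876 -0.1743  0.01  ]
dot [252.6 103.8] 89 pad box [ 221   70   64   66 3180] [ 0.6143 -0.1514  0.01  ]
dot [252.4 182.7] 74 pad box [ 223  153   60   47 1995] [ 0.6216 -0.0718  0.01  ]
dot [280.6 195.3] 35 pad box [ 223  153   60   47 1995] [ 0.5928 -0.0553  0.01  ]
t 19.5167 tcp [ 0.6206 -0.0714  0.1376] yaw 174.97 turn -0.03 w 0.47765994871265893
```

Request:
apply_moves:
  moves:
    - [[0,-0.0006,0.03],0]
    - [[0,0,0.033],0]
    - [[0,0,0.022],0]
    - [[0,0,0.012],0]
    - [[0,0,0.005],0]

```text
time_s: 19.93
tcp_pos: [0.6204, -0.0709, 0.0344]
ee_rot: [[-0.086, -0.996, -0.004], [-0.996, 0.086, -0.0], [0.001, 0.004, -1.0]]
wrist_force: [0.8, -0.2, -0.0]
gripper_width: 0.481
gripper_force: 30.0
```

Request:
apply_moves:
  moves:
    - [[0,0,0.001],0]
    - [[0,0,0],0]
    - [[0,0,0],0]
    - [[0,0,0],0]
    - [[0,0,0],0]

```text
time_s: 20.35
tcp_pos: [0.6229, -0.0719, 0.0366]
ee_rot: [[-0.088, -0.996, 0.002], [-0.996, 0.088, 0.0], [-0.0, -0.002, -1.0]]
wrist_force: [-0.3, 0.2, -1.2]
gripper_width: 0.481
gripper_force: 30.0
```

Request:
apply_moves:
  moves:
    - [[0,0,0.001],0]
    - [[0,0,0.001],0]
    - [[0,0,0],0]
    - [[0,0,0],0]
    - [[0,0,0],0]

```text
time_s: 20.77
tcp_pos: [0.6221, -0.0721, 0.0332]
ee_rot: [[-0.088, -0.996, -0.0], [-0.996, 0.088, -0.0], [0.0, 0.0, -1.0]]
wrist_force: [-1.4, -0.5, -0.9]
gripper_width: 0.477
gripper_force: 30.0
```

Request:
apply_moves:
  moves:
    - [[0,0,0.002],0]
    - [[0,0,0.0015],0]
    - [[0,0,0],0]
    - [[0,0,0],0]
    - [[0,0,0],0]

```text
time_s: 21.18
tcp_pos: [0.6221, -0.072, 0.0297]
ee_rot: [[-0.088, -0.996, -0.0], [-0.996, 0.088, -0.0], [0.0, 0.0, -1.0]]
wrist_force: [0.5, -0.6, -1.4]
gripper_width: 0.48
gripper_force: 30.0
```

Request:
apply_moves:
  moves:
    - [[0,0,0.001],0]
    - [[0,0,0],0]
    - [[0,0,0],0]
    - [[0,0,0],0]

```text
time_s: 21.52
tcp_pos: [0.6221, -0.072, 0.0288]
ee_rot: [[-0.088, -0.996, -0.0], [-0.996, 0.088, -0.0], [0.0, 0.0, -1.0]]
wrist_force: [0.7, -0.9, -1.7]
gripper_width: 0.476
gripper_force: 30.0
```

Request:
apply_moves:
  moves:
    - [[0,0,0.0007],0]
    - [[0,0,0],0]
    - [[0,0,0],0]
    - [[0,0,0],0]

```text
time_s: 21.85
tcp_pos: [0.6222, -0.072, 0.0286]
ee_rot: [[-0.088, -0.996, 0.0], [-0.996, 0.088, -0.0], [0.0, -0.0, -1.0]]
wrist_force: [-1.0, -0.1, 3.8]
gripper_width: 0.481
gripper_force: 30.0
```

Contact at .0286, as predicted. Releasing, then on to yellow.

Request:
apply_moves:
  moves:
    - [[0,0,0],0]
    - [[0,0,0],0]
    - [[0,0,0],0]
    - [[0,0,0],0]
    - [[0,0,0],0]
  hand: 0.068

```text
time_s: 22.27
tcp_pos: [0.622, -0.072, 0.0278]
ee_rot: [[-0.088, -0.996, -0.0], [-0.996, 0.088, 0.0], [-0.0, 0.0, -1.0]]
wrist_force: [0.3, 0.1, 0.2]
gripper_width: 0.743
gripper_force: 0.0
```

Request:
apply_moves:
  moves:
    - [[0,0,-0.01],0]
    - [[0,0,-0.03],0]
    - [[0,0,-0.035],0]
    - [[0,0,-0.035],0]
    - [[0,0,-0.03],0]

```text
time_s: 22.68
tcp_pos: [0.6226, -0.0722, 0.1715]
ee_rot: [[-0.088, -0.996, 0.003], [-0.996, 0.088, -0.0], [0.0, -0.003, -1.0]]
wrist_force: [0.2, 0.4, -0.2]
gripper_width: 0.781
gripper_force: 0.0
```

Request:
apply_moves:
  moves:
    - [[-0.009,0.032,0],0]
    - [[-0.009,0.032,0],0]
    - [[-0.009,0.032,0],0]
    - [[-0.009,0.032,0],0]
    - [[-0.009,0.032,0],0]
  hand: 0.082

```text
time_s: 23.1
tcp_pos: [0.4653, -0.0129, 0.1687]
ee_rot: [[-0.088, -0.996, 0.001], [-0.996, 0.088, 0.0], [-0.0, -0.001, -1.0]]
wrist_force: [0.3, -0.0, 0.0]
gripper_width: 0.937
gripper_force: 0.0
```

Request:
apply_moves:
  moves:
    - [[-0.009,0.032,0],0]
    - [[0,0,0],0]
    - [[0,0,0],0]
    - [[0,0,0],0]

```text
time_s: 23.43
tcp_pos: [0.4365, -0.0011, 0.1692]
ee_rot: [[-0.087, -0.996, 0.003], [-0.996, 0.087, 0.001], [-0.001, -0.003, -1.0]]
wrist_force: [-0.9, -0.2, -0.3]
gripper_width: 0.94
gripper_force: 0.0
```

```bash
python3 g.py .4358,-.0014,.028; python3 w.py w5; python3 wm.py yellow .092 254 200;python3 - <<'E'
from h import *
p=imaging.capture("scene");b=cv2.resize(p["frame"][130:300,130:420],(500,293))
a=cv2.resize(cv2.imread('pics/w5.png'),(400,300));a=cv2.copyMakeBorder(a,0,0,0,100,0);cv2.imwrite('pics/j3.png',np.vstack([a,b]))
E
```

```text
t 23.4333 tcp [ 0.4365 -0.0011  0.1692] yaw 175.0 turn 0.0 w 0.9395469215324348
[ 0.4358 -0.0014  0.028 ] now-axes [0.0005 0.001  0.1412] yaw175-axes [0.0004 0.0006 0.1412]
23.4833 [ 0.4367 -0.0012  0.1688] [[-0.088, -0.996, 0.002], [-0.996, 0.088, 0.0], [-0.001, -0.002, -1.0]] [ 0.42924824 -0.0761531   0.35218778] [[-0.996, 0.082, 0.026], [0.086, 0.959, 0.269], [-0.003, 0.27, -0.963]]
yellow [255.5 194.4] area 899 box [10  3 34 34] [ 0.435  -0.0022  0.092 ]
```

View pics/j3.png

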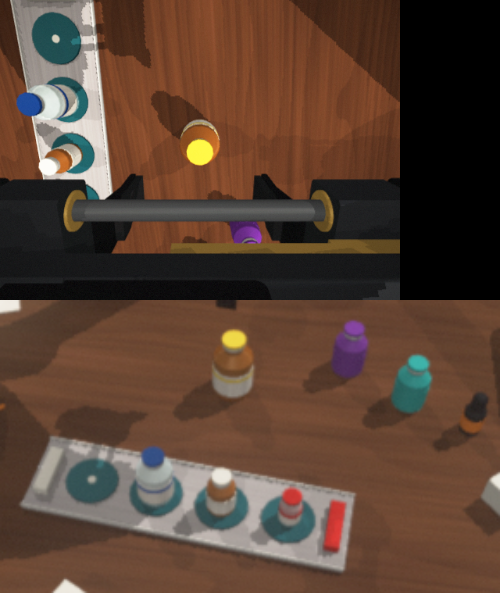

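Three vials are upright on pads 4, 3 and 2. Yellow is centred at wrist (255,194), with 15 mm of finger clearance each side. The cap will sit about 6 mm under the gripper body, so I'll descend slowly at the end.

Request:
apply_moves:
  moves:
    - [[0.0006,0.0012,0.033],0]
    - [[0,0,0.035],0]
    - [[0,0,0.025],0]
    - [[0,0,0.018],0]
    - [[0,0,0.011],0]

```text
time_s: 24.0
tcp_pos: [0.4336, -0.0026, 0.0435]
ee_rot: [[-0.089, -0.996, -0.004], [-0.996, 0.089, -0.002], [0.002, 0.004, -1.0]]
wrist_force: [-0.4, -0.4, -0.4]
gripper_width: 0.939
gripper_force: 0.0
```

Request:
apply_moves:
  moves:
    - [[0,0,0.006],0]
    - [[0,0,0.004],0]
    - [[0,0,0.002],0]
    - [[0,0,0],0]
    - [[0,0,0],0]

```text
time_s: 24.42
tcp_pos: [0.435, -0.0017, 0.0346]
ee_rot: [[-0.088, -0.996, 0.001], [-0.996, 0.088, 0.0], [-0.0, -0.001, -1.0]]
wrist_force: [-0.5, 0.0, 0.5]
gripper_width: 0.945
gripper_force: 0.0
```

Request:
apply_moves:
  moves:
    - [[0,0,0.002],0]
    - [[0,0,0.002],0]
    - [[0,0,0.0015],0]
    - [[0,0,0],0]

```text
time_s: 24.75
tcp_pos: [0.4342, -0.0018, 0.0285]
ee_rot: [[-0.088, -0.996, -0.0], [-0.996, 0.088, 0.0], [-0.0, 0.0, -1.0]]
wrist_force: [-0.1, -0.7, -0.1]
gripper_width: 0.94
gripper_force: 0.0
```

Request:
apply_moves:
  moves:
    - [[0,0,0],0]
    - [[0,0,0],0]
    - [[0,0,0],0]
    - [[0,0,0],0]
    - [[0,0,0],0]
  hand: 0.0

```text
time_s: 25.17
tcp_pos: [0.4344, -0.0018, 0.0286]
ee_rot: [[-0.088, -0.996, 0.0], [-0.996, 0.088, 0.0], [-0.0, -0.0, -1.0]]
wrist_force: [0.2, 0.3, 0.1]
gripper_width: 0.656
gripper_force: 0.0
```

Request:
apply_moves:
  moves:
    - [[0,0,0],0]
    - [[0,0,0],0]
    - [[0,0,0],0]

```text
time_s: 25.42
tcp_pos: [0.4349, -0.0017, 0.0287]
ee_rot: [[-0.088, -0.996, 0.001], [-0.996, 0.088, 0.0], [-0.0, -0.001, -1.0]]
wrist_force: [2.2, -0.2, -0.3]
gripper_width: 0.59
gripper_force: 30.0
```

```bash
python3 g.py .6146,-.1512,.16
```

```text
t 25.4167 tcp [ 0.4349 -0.0017  0.0287] yaw 174.97 turn -0.03 w 0.5904318407899207
[ 0.6146 -0.1512  0.16  ] now-axes [ 0.1331 -0.1923 -0.1311] yaw175-axes [ 0.1333 -0.192  -0.1313]
```

Request:
apply_moves:
  moves:
    - [[0,0,-0.01],0]
    - [[0,0,-0.03],0]
    - [[0,0,-0.035],0]
    - [[0,0,-0.03],0]
    - [[0,0,-0.02],0]

```text
time_s: 25.83
tcp_pos: [0.4345, -0.0017, 0.1559]
ee_rot: [[-0.088, -0.996, 0.002], [-0.996, 0.088, 0.001], [-0.001, -0.002, -1.0]]
wrist_force: [-0.2, 1.3, -2.7]
gripper_width: 0.581
gripper_force: 30.0
```

Request:
apply_moves:
  moves:
    - [[0.019,-0.0275,0],0]
    - [[0.019,-0.0275,0],0]
    - [[0.019,-0.0275,0],0]
    - [[0.019,-0.0275,0],0]
    - [[0.019,-0.0275,0],0]

```text
time_s: 26.25
tcp_pos: [0.5627, -0.1095, 0.1524]
ee_rot: [[-0.088, -0.996, -0.003], [-0.996, 0.088, 0.001], [-0.0, 0.003, -1.0]]
wrist_force: [0.6, 0.8, -2.3]
gripper_width: 0.582
gripper_force: 30.0
```

Request:
apply_moves:
  moves:
    - [[0.019,-0.0275,0],0]
    - [[0.019,-0.0275,0],0]
    - [[0,0,0],0]
    - [[0,0,0],0]
    - [[0,0,0],0]

```text
time_s: 26.67
tcp_pos: [0.6129, -0.151, 0.1519]
ee_rot: [[-0.089, -0.996, -0.004], [-0.996, 0.089, 0.001], [-0.001, 0.004, -1.0]]
wrist_force: [1.6, 0.5, -2.1]
gripper_width: 0.585
gripper_force: 30.0
```

Request:
apply_moves:
  moves:
    - [[0,0,0],0]
    - [[0,0,0],0]

```text
time_s: 26.83
tcp_pos: [0.6135, -0.1504, 0.1537]
ee_rot: [[-0.087, -0.996, -0.001], [-0.996, 0.087, 0.0], [-0.0, 0.001, -1.0]]
wrist_force: [0.4, -0.7, -1.3]
gripper_width: 0.582
gripper_force: 30.0
```

```bash
python3 g.py .6145,-.1513,.0387
```

```text
t 26.8333 tcp [ 0.6135 -0.1504  0.1537] yaw 175.01 turn 0.01 w 0.5820382185775858
[ 0.6145 -0.1513  0.0387] now-axes [ 0.0008 -0.0011  0.115 ] yaw175-axes [ 0.0008 -0.0011  0.115 ]
```

Request:
apply_moves:
  moves:
    - [[0.0007,-0.0008,0.03],0]
    - [[0,0,0.033],0]
    - [[0,0,0.022],0]
    - [[0,0,0.013],0]
    - [[0,0,0.007],0]

```text
time_s: 27.25
tcp_pos: [0.6132, -0.1511, 0.0466]
ee_rot: [[-0.087, -0.996, -0.004], [-0.996, 0.087, 0.0], [-0.0, 0.004, -1.0]]
wrist_force: [0.3, -0.0, -2.1]
gripper_width: 0.585
gripper_force: 30.0
```

Request:
apply_moves:
  moves:
    - [[0,0,0.003],0]
    - [[0,0,0.001],0]
    - [[0,0,0],0]
    - [[0,0,0],0]
    - [[0,0,0],0]

```text
time_s: 27.67
tcp_pos: [0.6159, -0.152, 0.0458]
ee_rot: [[-0.088, -0.996, 0.002], [-0.996, 0.088, -0.0], [-0.0, -0.002, -1.0]]
wrist_force: [-0.3, 0.4, -2.4]
gripper_width: 0.581
gripper_force: 30.0
```

Request:
apply_moves:
  moves:
    - [[0,0,0.001],0]
    - [[0,0,0],0]
    - [[0,0,0],0]
    - [[0,0,0],0]
    - [[0,0,0],0]

```text
time_s: 28.08
tcp_pos: [0.6152, -0.152, 0.0436]
ee_rot: [[-0.088, -0.996, 0.0], [-0.996, 0.088, 0.0], [-0.0, -0.0, -1.0]]
wrist_force: [0.2, 0.1, -3.5]
gripper_width: 0.587
gripper_force: 30.0
```

Request:
apply_moves:
  moves:
    - [[-0.0005,0.0005,0.002],0]
    - [[0,0,0.0015],0]
    - [[0,0,0],0]
    - [[0,0,0],0]
    - [[0,0,0],0]

```text
time_s: 28.5
tcp_pos: [0.6147, -0.1515, 0.04]
ee_rot: [[-0.088, -0.996, -0.0], [-0.996, 0.088, -0.0], [0.0, 0.0, -1.0]]
wrist_force: [0.2, 1.6, -2.4]
gripper_width: 0.584
gripper_force: 30.0
```

Request:
apply_moves:
  moves:
    - [[0,0,0.001],0]
    - [[0,0,0],0]
    - [[0,0,0],0]
    - [[0,0,0],0]

```text
time_s: 28.83
tcp_pos: [0.6147, -0.1515, 0.0391]
ee_rot: [[-0.088, -0.996, 0.0], [-0.996, 0.088, 0.0], [-0.0, -0.0, -1.0]]
wrist_force: [0.5, -0.2, -2.9]
gripper_width: 0.588
gripper_force: 30.0
```

Request:
apply_moves:
  moves:
    - [[0,0,0.0007],0]
    - [[0,0,0],0]
    - [[0,0,0],0]
    - [[0,0,0],0]

```text
time_s: 29.17
tcp_pos: [0.6149, -0.1515, 0.0387]
ee_rot: [[-0.088, -0.996, 0.0], [-0.996, 0.088, -0.0], [0.0, -0.0, -1.0]]
wrist_force: [0.3, -0.1, 0.5]
gripper_width: 0.582
gripper_force: 30.0
```

Weight has come off the wrist at .0387, so yellow is down. Releasing and clearing away.

Request:
apply_moves:
  moves:
    - [[0,0,0],0]
    - [[0,0,0],0]
    - [[0,0,0],0]
    - [[0,0,0],0]
    - [[0,0,0],0]
  hand: 0.08

```text
time_s: 29.58
tcp_pos: [0.6148, -0.1515, 0.0384]
ee_rot: [[-0.088, -0.996, 0.0], [-0.996, 0.088, -0.0], [0.0, -0.0, -1.0]]
wrist_force: [-0.5, 0.0, -0.2]
gripper_width: 0.865
gripper_force: 0.0
```

Request:
apply_moves:
  moves:
    - [[0,0,-0.008],0]
    - [[0,0,-0.025],0]
    - [[0,0,-0.035],0]
    - [[0,0,-0.035],0]
    - [[0,0,-0.03],0]

```text
time_s: 30.0
tcp_pos: [0.6151, -0.1517, 0.1746]
ee_rot: [[-0.088, -0.996, 0.002], [-0.996, 0.088, -0.001], [0.0, -0.002, -1.0]]
wrist_force: [0.8, -0.0, 0.2]
gripper_width: 0.918
gripper_force: 0.0
```

Request:
apply_moves:
  moves:
    - [[0.02,0.03,0],0]
    - [[0.02,0.03,0],0]
    - [[0.02,0.03,0],0]
    - [[0.02,0.03,0],0]
    - [[0.02,0.03,0],0]

```text
time_s: 30.42
tcp_pos: [0.455, -0.2384, 0.1721]
ee_rot: [[-0.087, -0.996, 0.001], [-0.996, 0.087, -0.0], [0.0, -0.001, -1.0]]
wrist_force: [0.0, -1.0, -0.2]
gripper_width: 0.919
gripper_force: 0.0
```

Request:
apply_moves:
  moves:
    - [[0.025,0.025,0],0]
    - [[0.025,0.025,0],0]
    - [[0,0,0],0]
    - [[0,0,0],0]

```text
time_s: 30.75
tcp_pos: [0.4012, -0.2843, 0.1724]
ee_rot: [[-0.091, -0.996, 0.001], [-0.996, 0.091, -0.001], [0.0, -0.002, -1.0]]
wrist_force: [0.5, 0.2, -0.9]
gripper_width: 0.92
gripper_force: 0.0
```

```bash
cat > fin.py <<'E'
from h import *
P={n:imaging.capture(n) for n in("scene","top")}
white=lambda h:(h[...,1]<70)&(h[...,2]>150)
red=lambda h:((h[...,0]<8)|(h[...,0]>172))&(h[...,1]>150)&(h[...,2]>90)
yel=lambda h:(h[...,0]>20)&(h[...,0]<35)&(h[...,1]>150)&(h[...,2]>120)
blu=lambda h:(h[...,0]>100)&(h[...,0]<125)&(h[...,1]>150)&(h[...,2]>90)
for t,X,f in(("red",(.6365,.0877,.056),red),("white",(.6293,.0079,.07),white),("blue",(.6219,-.0716,.084),blu),("yellow",(.6145,-.1513,.102),yel)):
    rs=[]
    for n,p in P.items():
        c=np.array(p["orientation"]).T@(np.array(X)-p["eye"]);u=(p["intrinsics"]@c/c[2])[:2];x,y=u.astype(int);w=9
        h=cv2.cvtColor(p["frame"][y-w:y+w+1,x-w:x+w+1],cv2.COLOR_BGR2HSV)
        k,l,st,cc=cv2.connectedComponentsWithStats(f(h).astype(np.uint8));i=l[w,w] or 1+np.argmax(st[1:,4])
        rs.append(ray(p,cc[i]+[x-w,y-w]))
    q=tri(rs);print(t,q.round(4),"off mm",((q-X)*1000).round(1))
a=cv2.resize(P["scene"]["frame"][120:300,130:430],(600,360));cv2.imwrite("pics/f1.png",np.vstack([a,cv2.resize(P["top"]["frame"][110:290,80:430],(600,230))[:230]]))
E
python3 fin.py; python3 g.py
```

```text
red [0.6366 0.0886 0.0558] off mm [ 0.1  0.9 -0.2]
white [0.6345 0.0084 0.0782] off mm [5.2 0.5 8.2]
blue [ 0.6223 -0.0711  0.0836] off mm [ 0.4  0.5 -0.4]
yellow [ 0.6166 -0.1484  0.1039] off mm [2.1 2.9 1.9]
t 30.85 tcp [ 0.4028 -0.2834  0.172 ] yaw 174.95 turn -0.05 w 0.9191825408010139
```

View pics/f1.png

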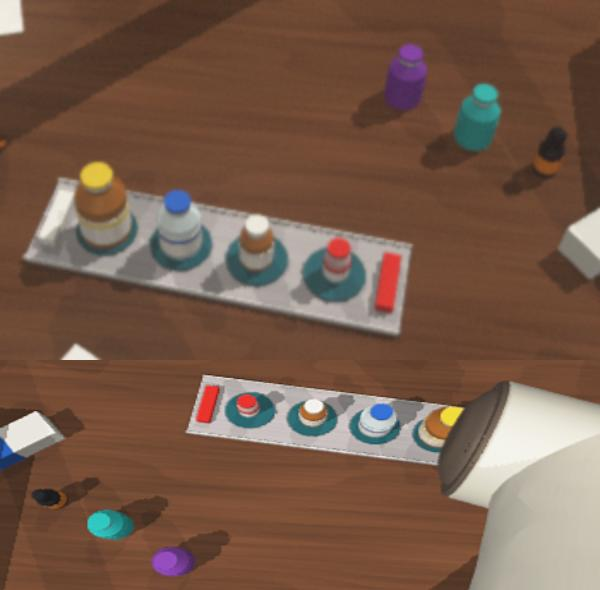

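All four stand upright in order, and the dropper and look-alikes are untouched. The yellow reading suffers because the arm hides part of the cap in the top view. The white blob merged with the tray, giving a false height of 78 mm. I'll move clear and measure those two again.

Request:
apply_moves:
  moves:
    - [[0.035,0.01,0],0]
    - [[0.035,0.01,0],0]
    - [[0.035,0.01,0],0]
    - [[0.035,0.01,0],0]
    - [[0.035,0.01,0],0]

```text
time_s: 31.27
tcp_pos: [0.3379, -0.4543, 0.1714]
ee_rot: [[-0.085, -0.996, 0.0], [-0.996, 0.085, -0.0], [0.0, -0.0, -1.0]]
wrist_force: [1.9, 0.3, 0.2]
gripper_width: 0.915
gripper_force: 0.0
```

Request:
apply_moves:
  moves:
    - [[0.03,0,0],0]
    - [[0,0,0],0]
    - [[0,0,0],0]
    - [[0,0,0],0]

```text
time_s: 31.6
tcp_pos: [0.3352, -0.4824, 0.1709]
ee_rot: [[-0.087, -0.996, -0.001], [-0.996, 0.087, 0.001], [-0.001, 0.001, -1.0]]
wrist_force: [0.6, 0.6, 0.2]
gripper_width: 0.921
gripper_force: 0.0
```

```bash
sed -i 's/h\[...,1\]<70)&(h\[...,2\]>150/h[...,1]<60)\&(h[...,2]>195/; s/;w=9$/;w=7 if t=="white" else 10/' fin.py; python3 fin.py
```

```text
red [0.6366 0.0886 0.0556] off mm [ 0.1  0.9 -0.4]
white [0.6318 0.007  0.0742] off mm [ 2.5 -0.9  4.2]
blue [ 0.6223 -0.0712  0.0836] off mm [ 0.4  0.4 -0.4]
yellow [ 0.6151 -0.1507  0.1022] off mm [0.6 0.6 0.2]
```

View pics/f1.png

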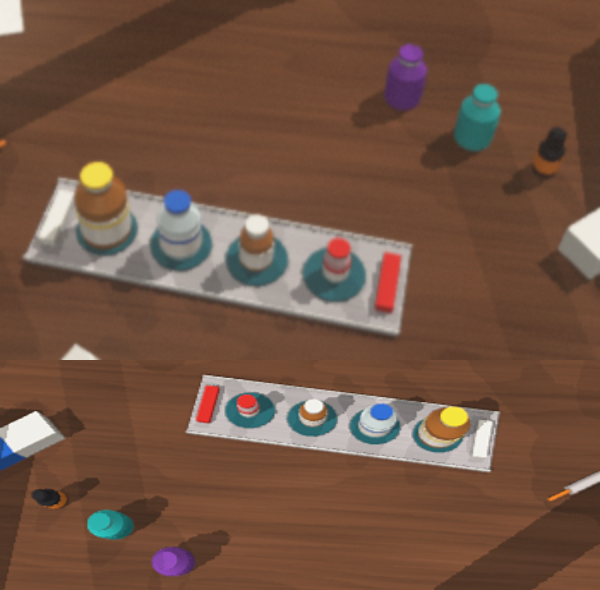

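Red, blue and yellow measure within 1 mm of their pad centres. The white blob is still biased by the bright tray behind it. White was released at TCP (.6297,.0078), and both views show it upright and centred. Handing in.

```bash
python3 -c "
from station import r
print(r.finish_job())"
```

```text
the job is handed in; nothing more can be done
None
```

The job is handed in: red, white, blue and yellow stand upright on pads 4, 3, 2 and 1, shortest next to the red block. Red, blue and yellow measured within about 1 mm of centre. White was only confirmed by where it was released and by eye. The dropper and look-alikes were left alone, and it took about 32 s.

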